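# Set the offer wheel to the colour on show and lock it

## Task

One bangle lies by itself on the round marble plinth: its colour is this week's offer. With a fingertip, flick the edge of the stand's thumbwheel on, click by click and either way round, until the chip of that bangle's colour shows in the little window, then push the black tab of the lock slide fully home so that customers cannot turn the wheel. Pick nothing up, and leave the bangles and the ring boxes where they are.

Things in the scene. Friction and masses are not known exactly. Their poses are not given: they have to be found in the camera images.
- offer_stand: The offer-colour stand, fixed: pale wooden base 12 mm thick with a dark grey thumbwheel lying flat on it. Origin on the wheel's axle at table height; x points from the axle to the window (yaw 0: away from the robot), y to the lock slide (yaw 0: robot's left), z up. Base: x -34 to +72, y -64 to +102 mm. White bridge with the window: x 10 to 70, y +-24, top 39 mm up.
- wheel_hub (a point): Centre of the wheel's top, 33 mm up. The wheel is 12 mm thick (z 21 to 33 mm): a round body of radius 41 mm with eight radial teeth with round ends 9 mm wide, out to radius 58 mm, 45 degrees apart. At rest in a click there are gaps at 0, 45, 90 ... degrees from the stand's x and teeth halfway between, so two teeth stand 22.5 degrees either side of -x.
- flick_point (a point): Point beside the wheel, 48 mm from the axle along the stand's -x, 15 mm up, where the wheel overhangs the base: only the table lies below. A fingertip travelling along the stand's y with its wheel-side face at this x (+-3 mm; tip z 3 to 26 mm), from 60 mm before to 50 mm past this point, meets one tooth and carries it on by one click. Draw it back in -x 25 mm to return.
- wheel (a joint): Turn of the thumbwheel (rad), no end stops, a click every 0.785. Grows when the teeth on the -x side are pushed toward the stand's +y (clockwise from above); turns either way. About 4 N at the teeth carries it over; it then falls into the next click. Chip in the window by click (joint/0.785 modulo 8): 0 green, 1 violet, 2 turquoise, 3 red, 4 cream, 5 blue, 6 orange, 7 pink.
- window (a point): Centre of the round window, 24 mm across, in the white bridge over the wheel, 29 mm from the axle along the stand's +x and 34 mm up, level with the chips. The chip seen through it is the one on show.
- lock (a joint): Lock slide (m): 0 = drawn back, wheel free; 0.016 = fully home, its 23 mm wide steel tongue between two teeth, wheel locked but for a few degrees of play. Slides toward the axle (stand's -y), stays where it is left, takes about 3 N and stops hard at the end. Goes in only while the wheel rests in a click.
- lock_tab (a point): Middle of the outer face (away from the axle) of the lock slide's black upright thumb tab, 86 mm from the axle when drawn back, 44 mm up; push here toward the axle (stand's -y). The tab is 26 mm wide (stand's x), 8 mm thick, z 30 to 54 mm. Outside it the rails reach up to 32 mm and end 11 mm farther out, the base 16 mm.
- plinth: Low round marble plinth, 82 mm across and 12 mm high, fixed; the one bangle that is on offer lies on it. Origin at the centre of its underside.
- plinth_top (a point): Centre of the plinth's top.
- bangle_board: Dark wooden board with grey felt, 84 x 220 x 12 mm, fixed, long side along its y; the three bangles that are not on offer lie on it. Origin at the centre of its underside.
- chip_red (a point): Centre of the red chip, one of eight coloured discs 18 mm across set in the wheel's top, 29 mm from the axle, 45 degrees apart.
- bangle_red: The red bangle, 55 mm across and 6 to 7 mm thick, loose, lying flat; origin at the centre of its underside.
- chip_cream (a point): Centre of the cream chip, one of eight coloured discs 18 mm across set in the wheel's top, 29 mm from the axle, 45 degrees apart.
- bangle_cream: The cream bangle, 55 mm across and 6 to 7 mm thick, loose, lying flat; origin at the centre of its underside.
- chip_blue (a point): Centre of the blue chip, one of eight coloured discs 18 mm across set in the wheel's top, 29 mm from the axle, 45 degrees apart.
- bangle_blue: The blue bangle, 55 mm across and 6 to 7 mm thick, loose, lying flat; origin at the centre of its underside.
- chip_orange (a point): Centre of the orange chip, one of eight coloured discs 18 mm across set in the wheel's top, 29 mm from the axle, 45 degrees apart.
- bangle_orange: The orange bangle, 55 mm across and 6 to 7 mm thick, loose, lying flat; origin at the centre of its underside.
- gift_box_green: Green ring box with a white band, 70 x 70 x 36 mm, loose, standing behind the stand; not part of the job. Origin at the centre of its underside.
- gift_box_rose: Rose ring box with a white band, 65 x 65 x 36 mm, loose, standing behind the stand; not part of the job. Origin at the centre of its underside.

How it is judged:
By the outcome, as a careful person would: the job done as asked, in the order asked, and still so for the second after the job is handed in, with the robot touching nothing.
It also fails if it takes over 51 s, if anything falls off the work surface, if the arm or the gripper's body presses on something with over 40 N, if the wrist force passes 120 N, or if a joint passes its speed limit or range.

## Robot

A 7-joint arm with a two-finger parallel gripper is mounted at the origin on a cart in front of the work surface, level with it; the furniture and walls round the work are solid. World frame = base frame: x ahead of the robot, y to its left, z up, the work surface at z = 0. Lengths are in m, angles in rad, forces in N, time in s.
With the tool pointing down it reaches from about 0.4 to 0.875 m from the base axis. Payload 4.4 kg.
Tool frame: the origin (TCP) lies at the very end of the fingers, on their centre line; the grasp point (between the pads) lies 19 mm behind it; z points along the fingers, y is the line along which they close (so a half turn about z gives the same grasp; the last joint's range is limited). The gripper opens to 85 mm and grips with 20 to 120 N. Pads are 22 mm wide; open, the fingers measure 114 mm over their backs; the gripper's body (76 mm by 85 mm) begins 54 mm behind the grasp point. The pads swing forward as they close: fully open they stand 13 mm farther back than shut.
Start: joints at [1.046, 0.628, 0.038, 1.517, -0.027, 0.996, -0.02], TCP at [0.288, -0.583, 0.231] pointing down, gripper open.
Joint ranges: [-3.06, 3.06], [-0.37, 2.12], [-1.25, 1.32], [0.18, 2.47], [-1.1, 4.24], [0.23, 1.98], [-2.94, 2.94]. Speed limits (rad/s): [2.57, 2.57, 3.14, 3.14, 3.14, 3.14, 3.14].

## Interface

Orientations are given as a unit quaternion [x, y, z, w].
In Python, from bench import * gives the robot as it stands. Calls block until the motion is done:
- move_pose(position, orientation): joint-space move of the TCP to a pose.
- movel(position, ori=None, rate=0.15, until_force=None): straight line of the TCP; ori=None keeps the orientation; rate is the mean speed in m/s. With until_force (N) it stops when the force on the tool has changed by that much, and returns True; else False.
- goto_joints(angles): joint-space move.
- let_go() and close(strength=None): open the fingers fully, or close them until they stop; strength is the grip in N (None keeps the last).
- hold(seconds).
- inverse_kinematics(position, orientation): joint angles nearest the present ones, or None.
- sense(): the state.
- get_image(name): name is "scene" or "top" or "wrist"; returns the picture (384x512x3 uint8, red, green, blue); there is no depth.
- camera_model(name): a dict with "mtx" (3x3 intrinsics, pixels), "pose" (4x4, takes a point from camera to world coordinates). Camera axes: x right, y down, z forward; pixel columns grow to the right and rows downward; lengths in m; the calibration is good to about 2 mm. The wrist camera is an equidistant fisheye: a pixel r from the principal point sees the ray r / f radians off the axis. A picture is of the moment at which its call begins: read the wrist's pose just before it. camera_model takes no time and is no camera call; for the wrist camera it gives the pose at the moment of the call.
A pose or a line that the arm cannot do raises Unreachable and nothing moves.
- job_done(): hands the job in; it is judged then, once.
The state is a dict: "time_s": time; "joint_pos": joint angles; "dq": joint speeds; "joint_efforts": joint torques, N m; "tool_pos": TCP position; "orientation": TCP orientation; "wrist_force": force on the tool from outside, world axes, zero at the start; "moment": the same for the moment, N m; "grip_width": finger opening in m; "gripper_force": force on a finger pad.
Only numpy, scipy, OpenCV 4.12 (cv2) and the standard library are available. Lean on these libraries where they do the work, as an engineer would, in place of code of your own. Each camera call takes 0.05 s, during which the arm holds its last target. There are 200 camera calls.

## Working session

There is one attempt and no reset: what is moved stays moved. The work goes in short steps, each a Python script; the robot and the scene stay as the last script left them, time stands still between calls to the robot, and variables do not carry over. Pictures are saved under pics/ and viewed, at most 10 in all, crops included, and the job is handed in when it is done.

```bash
ls; mkdir -p pics; python3 - <<'E'
from bench import *
import cv2
for n in ("top","scene"):
    im=get_image(n); cv2.imwrite(f"pics/{n}0.png",im[:,:,::-1]); m=camera_model(n); print(n,m["mtx"],m["pose"])
s=sense(); print(s["time_s"],s["tool_pos"],s["orientation"],s["grip_width"])
E
```

```text
pics
top [[389.87483941   0.         252.13973677]
 [  0.         389.87483941 193.50490786]
 [  0.           0.           1.        ]] [[ 0.00308448 -0.97920047  0.20287167  0.37462469]
 [-0.99998335 -0.00203103  0.00540069  0.06236002]
 [-0.00487632 -0.20288496 -0.97919044  0.99978907]
 [ 0.          0.          0.          1.        ]]
scene [[436.36015972   0.         256.74481124]
 [  0.         436.36015972 196.61311844]
 [  0.           0.           1.        ]] [[-0.55070792 -0.6219838   0.55664794 -0.11943933]
 [-0.83453042  0.42364655 -0.35225357  0.50634223]
 [-0.01672597 -0.65852847 -0.75236992  0.9829188 ]
 [ 0.          0.          0.          1.        ]]
0.1 [ 0.28766901 -0.5822532   0.23045887] [ 9.73803809e-01  2.27388166e-01 -2.06255648e-04 -8.48850658e-04] 0.08520795886343577
```

View pics/top0.png

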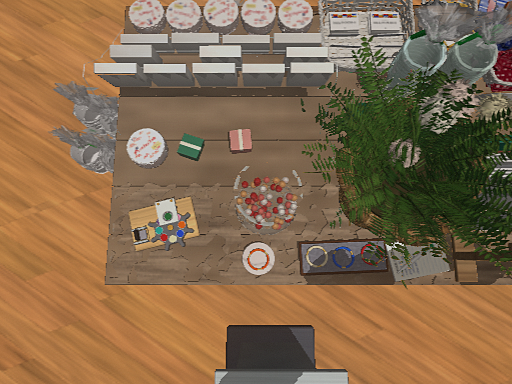

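View pics/scene0.png

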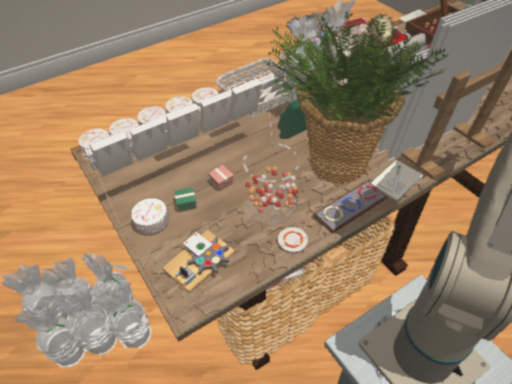

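The top view shows the stand near px (165,225), with green in the window at (168,212). The plinth is at (258,259) with an orange or red bangle, and the board on the right holds cream, blue and red. I'll zoom in and measure.

```bash
cat > h.py <<'E'
import numpy as np, cv2
from bench import *
def onplane(n,px,z):
    m=camera_model(n); P=np.array(m["pose"]); d=P[:3,:3]@np.linalg.inv(m["mtx"])@np.array([px[0],px[1],1.])
    return P[:3,3]+d*(z-P[2,3])/d[2]
def proj(n,p):
    m=camera_model(n); P=np.array(m["pose"]); c=np.array(m["mtx"])@(P[:3,:3].T@(np.asarray(p)-P[:3,3])); return c[:2]/c[2]
E
python3 - <<'E'
from h import *
t=cv2.imread("pics/top0.png"); s=cv2.imread("pics/scene0.png")
a=cv2.resize(t[185:260,120:220],None,fx=6,fy=6,interpolation=cv2.INTER_CUBIC)
b=cv2.resize(t[235:280,230:395],(600,164),interpolation=cv2.INTER_CUBIC)
cv2.imwrite("pics/c1.png",a)
c=cv2.resize(s[225:295,155:240],None,fx=6,fy=6,interpolation=cv2.INTER_CUBIC); 
cv2.imwrite("pics/c2.png",cv2.vconcat([cv2.resize(c,(510,420)),cv2.resize(b,(510,140))]))
E
```

```text
(no output)
```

View pics/c1.png

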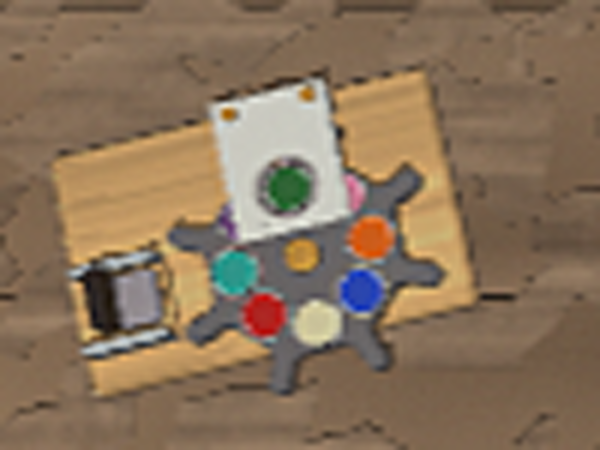

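View pics/c2.png

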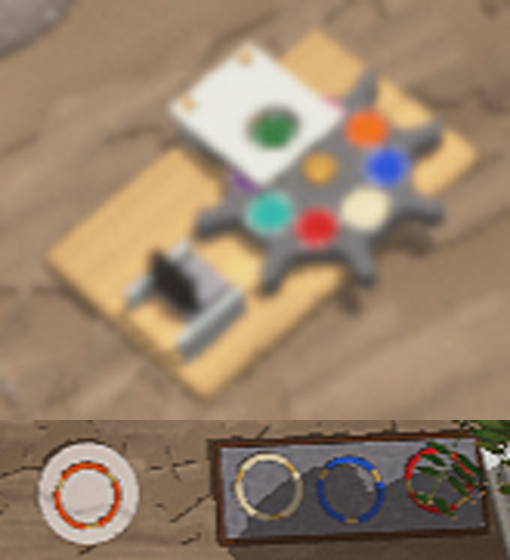

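Orange is on the plinth (cream, blue and red are on the board). Green is on show at click 0, so I need two clicks negative, pushing the −x teeth toward −y. Next I'll fit the stand pose from the base corners and chip centroids in both views.

```bash
cat > fit.py <<'E'
from h import *
def fit(A,B):
    A,B=np.array(A),np.array(B); a,b=A.mean(0),B.mean(0); U=A-a; V=B-b
    th=np.arctan2((U[:,0]*V[:,1]-U[:,1]*V[:,0]).sum(),(U*V).sum()); R=np.array([[np.cos(th),-np.sin(th)],[np.sin(th),np.cos(th)]])
    t=b-R@a; return th,t,np.linalg.norm(B-A@R.T-t,axis=1)
cor=[(.072,.102),(.072,-.064),(-.034,-.064),(-.034,.102)]
px={"top":(120,185,[(52,157),(428,72),(478,303),(97,395)]),"scene":(155,225,[(45,258),(318,30),(475,150),(200,395)])}
a=np.radians(45)*np.arange(8)
hub={"top":(302,256),"scene":(319,168)}
# chip angle in stand frame: clockwise from window = negative: orange -90, blue -135, cream 180, red 135, turq 90
ch={"top":[(371,237,-90),(361,291,-135),(317,323,180),(265,315,135),(236,271,90),(302,256,None)],
 "scene":[(367,128,-90),(387,166,-135),(365,209,180),(317,227,135),(270,213,90),(319,168,None)]}
AA=[];BB=[]
for n,(u0,v0,c) in px.items():
    f=lambda p,z:onplane(n,(u0+(p[0]+.5)/6-.5,v0+(p[1]+.5)/6-.5),z)[:2]
    A=cor[:];B=[f(p,.012) for p in c]; r=fit(A,B); print(n,"corners",np.degrees(r[0]),r[1],r[2]*1e3)
    A2=[(0,0) if g is None else (.029*np.cos(np.radians(g)),.029*np.sin(np.radians(g))) for *_,g in ch[n]]
    B2=[f(p,.033) for p in ch[n]]; r=fit(A2,B2); print(n,"chips",np.degrees(r[0]),r[1],r[2]*1e3)
    AA+=A+A2;BB+=B+B2
r=fit(AA,BB);print("all",np.degrees(r[0]),r[1],r[2].round(4)*1e3)
E
python3 fit.py
```

```text
top corners 13.66601617263244 [0.48806276 0.27040656] [0.88924338 2.46749745 1.81248594 2.09420389]
top chips 14.320403580970762 [0.48915591 0.27180968] [0.37169779 0.26784543 0.13255316 0.23591286 0.72077213 0.61465133]
scene corners 14.479508310225903 [0.49116394 0.27529306] [3.11292545 2.74354124 2.60276151 3.18735628]
scene chips 14.247814769137795 [0.49259042 0.2744204 ] [0.28770348 0.53357007 0.83194413 0.23828679 0.47792248 0.93624175]
all 14.172087070371106 [0.49038846 0.27298588] [4.1 5.6 2.  3.5 1.3 1.6 1.7 2.  2.  1.9 2.5 3.7 5.  3.8 2.8 2.4 2.6 2.6
 2.4 3.2]
```

```bash
python3 - <<'E'
from h import *
for z in (0,.15,.3,.45):
    print(z,[onplane("top",p,z)[:2].round(3).tolist() for p in ((425,265),(350,220),(310,160),(105,284))],[onplane("scene",p,z)[:2].round(3).tolist() for p in ((345,182),(440,60),(400,100),(280,60))])
s=sense(); print(s["joint_pos"])
w=get_image("wrist"); cv2.imwrite("pics/w0.png",w[:,:,::-1])
m=camera_model("wrist"); print(m["mtx"],np.array(m["pose"]).round(3)); 
for y in (0,.2,.273):
  for x,z in ((.42,.23),(.42,.3)):
    # tool down orientation: Rz(yaw)*diag(1,-1,-1)
    from scipy.spatial.transform import Rotation as R
    q=(R.from_euler('z',14.2,degrees=True)*R.from_quat([1,0,0,0])).as_quat(); j=inverse_kinematics([x,y,z],q); print(x,y,z,None if j is None else np.round(j,2))
E
```

```text
0 [[0.399, -0.368], [0.512, -0.185], [0.673, -0.086], [0.35, 0.435]] [[0.505, -0.211], [0.805, -0.978], [0.705, -0.65], [1.178, -0.445]]
0.15 [[0.395, -0.303], [0.492, -0.148], [0.628, -0.064], [0.353, 0.38]] [[0.41, -0.101], [0.664, -0.751], [0.579, -0.474], [0.98, -0.3]]
0.3 [[0.392, -0.239], [0.471, -0.111], [0.584, -0.041], [0.357, 0.324]] [[0.314, 0.008], [0.523, -0.525], [0.454, -0.297], [0.782, -0.154]]
0.45 [[0.388, -0.174], [0.45, -0.074], [0.539, -0.019], [0.361, 0.268]] [[0.219, 0.118], [0.382, -0.298], [0.328, -0.121], [0.584, -0.009]]
[ 1.04617126  0.62929448  0.03842546  1.51825349 -0.02699134  0.99630918
 -0.02005605]
[[297.31863964   0.         254.54471621]
 [  0.         297.31863964 193.19781508]
 [  0.           0.           1.        ]] [[ 0.444 -0.848 -0.29   0.363]
 [-0.896 -0.42  -0.142 -0.545]
 [-0.001  0.322 -0.947  0.373]
 [ 0.     0.     0.     1.   ]]
0.42 0 0.23 [-0.03  0.31 -0.04  2.12  0.02  0.71 -1.41]
0.42 0 0.3 [ 0.05  0.21 -0.14  2.01  0.04  0.92 -1.43]
0.42 0.2 0.23 [-0.33  0.38 -0.24  2.01  0.13  0.77 -1.96]
0.42 0.2 0.3 [-0.19  0.3  -0.41  1.91  0.15  0.96 -1.99]
0.42 0.273 0.23 [-0.4   0.43 -0.33  1.92  0.19  0.82 -2.15]
0.42 0.273 0.3 [-0.25  0.37 -0.53  1.82  0.22  1.01 -2.19]
```

View pics/w0.png

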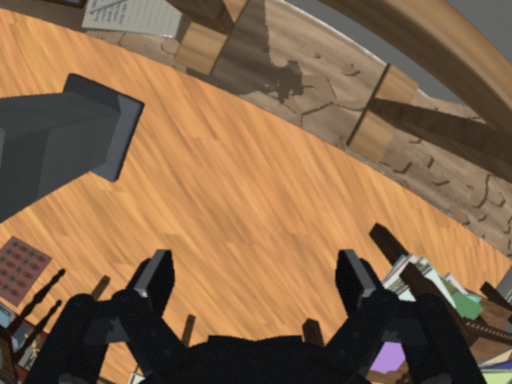

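The wrist camera leads on tool +x. The plant and easel are in the direct path, so I'll tuck the arm in, swing past them, then extend over the stand and look with the wrist camera.

```bash
cat >> h.py <<'E'
from scipy.spatial.transform import Rotation as R
YAW=np.radians(14.25); O=np.array([.4909,.2731])
def W(x,y,z): c,s=np.cos(YAW),np.sin(YAW); return [O[0]+c*x-s*y,O[1]+s*x+c*y,z]
def Q(): return (R.from_euler('z',YAW)*R.from_quat([1,0,0,0])).as_quat()
def wray(px,P,K):
    u=(px[0]-K[0,2])/K[0,0]; v=(px[1]-K[1,2])/K[1,1]; r=np.hypot(u,v); return P[:3,:3]@np.array([u/r*np.sin(r),v/r*np.sin(r),np.cos(r)])
E
python3 - <<'E'
from h import *
goto_joints([1.046,0,0.0,2.25,0,.89,0]); print(sense()["time_s"],sense()["tool_pos"])
close()
goto_joints([-.5,0,0.0,2.25,0,.89,-.9]); print(sense()["time_s"],sense()["tool_pos"],sense()["orientation"],Q())
print(inverse_kinematics(W(-.062,.065,.12),Q()))
E
```

```text
1.5 [ 0.12575099 -0.2731495   0.30567502]
3.9167 [0.27507348 0.11754125 0.30533991] [8.33917783e-01 5.51888165e-01 7.44597004e-04 1.75250670e-04] [0.99227791 0.12403445 0.         0.        ]
[-0.7328406   0.61222265  0.03123013  1.97173865 -0.03389046  0.55811871
 -2.00061612]
```

```bash
python3 - <<'E'
from h import *
move_pose(W(-.062,.065,.12),Q())
P=np.array(camera_model("wrist")["pose"]); im=get_image("wrist"); np.save("P1.npy",P)
cv2.imwrite("pics/w1.png",im[:,:,::-1]); s=sense(); print(s["time_s"],s["tool_pos"],W(-.062,.065,.12),s["grip_width"]); print(P.round(3))
E
```

```text
5.1417 [0.41538583 0.31988686 0.12086685] [np.float64(0.4148077195512967), np.float64(0.3208385049631415), 0.12] -6.73701667148924e-05
[[ 0.246 -0.918 -0.312  0.496]
 [-0.969 -0.233 -0.08   0.341]
 [ 0.001  0.322 -0.947  0.263]
 [ 0.     0.     0.     1.   ]]
```

View pics/w1.png

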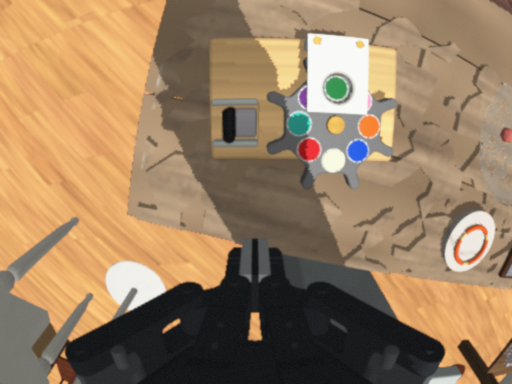

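The wrist view shows the hub at about (336,125), the chips around it, green in the window at (337,88) and an orange bangle on the plinth at (470,245). I'll refine the pose using colour centroids.

```bash
python3 - <<'E'
from h import *
exec(open("fit.py").read().split("cor=")[0].split("import *")[1])
im=cv2.imread("pics/w1.png"); P=np.load("P1.npy"); K=np.array(camera_model("wrist")["mtx"])
A=[];B=[]
for (u,v,g) in [(369,126,-90),(357,151,-135),(333,161,180),(309,149,135),(299,123,90),(336,125,None)]:
    ref=im[v,u].astype(float); w=im[v-14:v+15,u-14:u+15].astype(float); m=(np.linalg.norm(w-ref,axis=2)<50).astype(np.uint8)
    n,l,st,c=cv2.connectedComponentsWithStats(m); k=l[14,14]; cu=c[k]+[u-14,v-14]
    d=wray(cu,P,K); p=P[:3,3]+d*(.033-P[2,3])/d[2]; B.append(p[:2]); print(cu.round(1),st[k,4],p.round(4))
    A.append((0,0) if g is None else (.029*np.cos(np.radians(g)),.029*np.sin(np.radians(g))))
r=fit(A,B); print(np.degrees(r[0]),r[1],r[2]*1e3)
E
```

```text
[368.7 126. ] 290 [0.4987 0.2461 0.033 ]
[357.4 150.5] 280 [0.4766 0.2492 0.033 ]
[333. 160.] 415 [0.4634 0.267  0.033 ]
[311.6 149.3] 210 [0.4671 0.2867 0.033 ]
[298.  124.3] 332 [0.4833 0.3028 0.033 ]
[335.9 124.7] 226 [0.4914 0.2733 0.033 ]
15.098715764601637 [0.49135081 0.27387943] [0.28638592 0.5097383  0.64198642 1.83505139 1.01403114 0.55821854]
```

```bash
sed -i 's/O=np.array(.*/O=np.array([.4911,.2734])/' h.py; cat >> h.py <<'E'
def flick(z=.014,x=-.059):
    movel(W(x,.064,z),rate=.1); hold(.15); print("in",np.round(sense()["wrist_force"],1))
    movel(W(x,-.052,z),rate=.08); s=sense(); print("end",np.round(s["tool_pos"],4),np.round(W(x,-.052,z),4),np.round(s["wrist_force"],1))
    movel(W(x-.028,-.052,z),rate=.12)
E
python3 - <<'E'
from h import *
movel(W(-.087,.064,.12),Q()); movel(W(-.087,.064,.014)); print(np.round(sense()["wrist_force"],1))
flick()
P=np.array(camera_model("wrist")["pose"]); im=get_image("wrist"); np.save("P2.npy",P)
cv2.imwrite("pics/w2.png",im[:,:,::-1]); print(sense()["time_s"])
E
```

```text
[ 0.1 -0.9 -0.5]
in [-0.1  0.3  0.3]
end [0.4466 0.2091 0.014 ] [0.4467 0.2085 0.014 ] [ 0.7 -0.5  0.1]
9.35
```

View pics/w2.png

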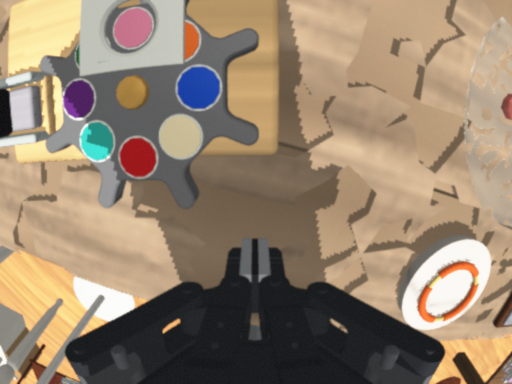

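The wheel moved one click and pink is in the window at (133,28). One more flick.

```bash
python3 - <<'E'
from h import *
movel(W(-.087,.064,.014),rate=.2); flick()
movel(W(-.087,-.052,.12),rate=.2); movel(W(-.02,.135,.12),rate=.2)
im=get_image("wrist"); cv2.imwrite("pics/w3.png",im[:,:,::-1]); print(sense()["time_s"])
E
```

```text
in [0.  0.7 0.1]
end [0.4466 0.2091 0.014 ] [0.4467 0.2085 0.014 ] [0.7 0.2 0.2]
14.525
```

View pics/w3.png

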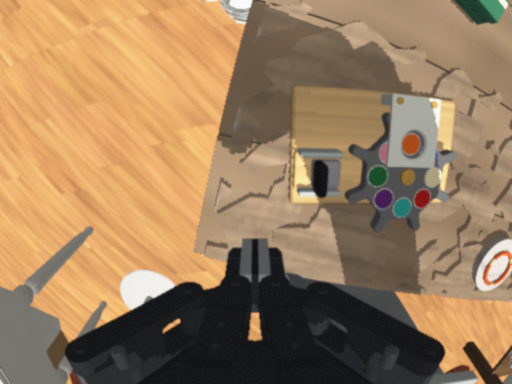

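Orange is in the window at (411,145) and the wheel is at rest. Now the lock push.

```bash
python3 - <<'E'
from h import *
def sy(): p=sense()["tool_pos"]; c,s=np.cos(YAW),np.sin(YAW); d=np.array(p[:2])-O; return np.round([c*d[0]+s*d[1],-s*d[0]+c*d[1],p[2]],4)
movel(W(0,.130,.12)); movel(W(0,.130,.041)); hold(.2); print(sy(),np.round(sense()["wrist_force"],1))
print(movel(W(0,.075,.041),rate=.04,until_force=1.8),sy(),sense()["wrist_force"])
print(movel(W(0,.062,.041),rate=.03,until_force=14),sy(),sense()["wrist_force"])
print(sense()["time_s"])
E
```

```text
[0.0007 0.1305 0.0422] [ 0.3 -0.7  0.4]
True [-0.0002  0.097   0.0406] [-0.33441805 -0.43997651 -0.30444179]
True [-0.0008  0.0839  0.0406] [-0.29284537  2.41527123  1.68189687]
17.25
```

```bash
python3 - <<'E'
from h import *
def sy(): p=sense()["tool_pos"]; c,s=np.cos(YAW),np.sin(YAW); d=np.array(p[:2])-O; return np.round([c*d[0]+s*d[1],-s*d[0]+c*d[1],p[2]],4)
print(sy(),sense()["wrist_force"])
print(movel(W(0,.070,.041),rate=.03,until_force=22),sy(),sense()["wrist_force"])
hold(.2); print(sy(),np.round(sense()["wrist_force"],1))
movel(W(0,.130,.041)); movel(W(0,.135,.13)); hold(.3)
im=get_image("wrist"); P=camera_model("wrist")["pose"]; np.save("P4.npy",P)
cv2.imwrite("pics/w4.png",cv2.resize(im[60:260,240:500,::-1],None,fx=3,fy=3,interpolation=cv2.INTER_CUBIC)); print(sense()["time_s"])
E
```

```text
[-0.0008  0.0839  0.0406] [-0.29284537  2.41527123  1.68189687]
True [-0.0009  0.0841  0.0414] [-1.3977393   2.46207283  1.23107165]
[-0.0008  0.0841  0.0414] [-0.9  1.4  1.4]
19.4333
```

View pics/w4.png

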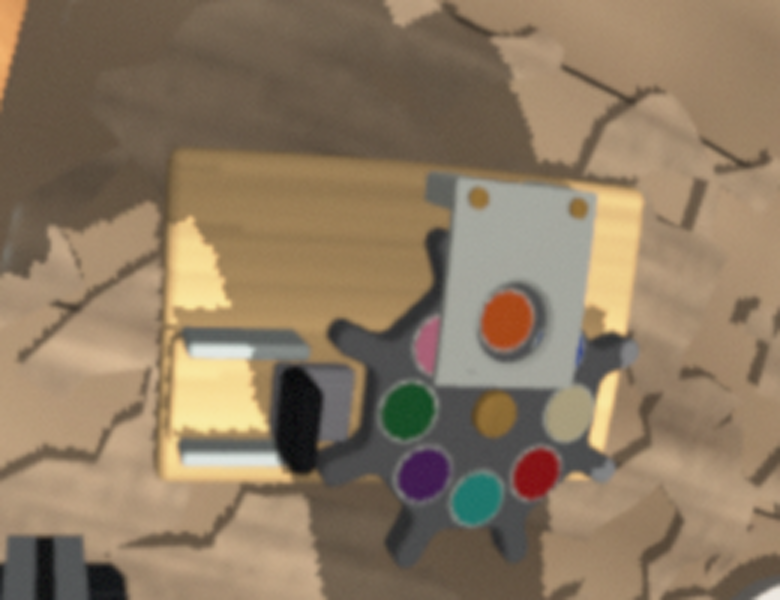

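```bash
python3 - <<'E'
from h import *
P=np.load("P4.npy"); K=np.array(camera_model("wrist")["mtx"]); c,s=np.cos(YAW),np.sin(YAW)
def st(px,z):
    d=wray(px,P,K); p=P[:3,3]+d*(z-P[2,3])/d[2]; d=p[:2]-O; return np.round([c*d[0]+s*d[1],-s*d[0]+c*d[1]],4)
f=lambda x,y:(240+x/3-.33,60+y/3-.33)
print("hub",st(f(496,414),.033))
for x in (275,283,298,310,322): print(x,st(f(x,420),.054),st(f(x,420),.035))
print("rail ends",st(f(183,350),.032),st(f(180,456),.032),"base corners",st(f(175,150),.012),st(f(160,478),.012))
E
```

```text
hub [ 0.     -0.0009]
275 [0.0047 0.0764] [-0.0021  0.0715]
283 [0.0048 0.0742] [-0.0021  0.0692]
298 [0.0048 0.0701] [-0.002   0.0646]
310 [0.0049 0.0667] [-0.002  0.061]
322 [0.0049 0.0634] [-0.0019  0.0573]
rail ends [0.0173 0.0992] [-0.0148  0.0982] base corners [0.0719 0.1013] [-0.0306  0.1013]
```

The tab's outer face measures y ≈ 70 mm, which is fully home. Both pushes hit the same hard stop, and orange is on show.

```bash
python3 -c "
from bench import *
print(job_done())"
```

```text
the job is handed in; nothing more can be done
None
```

The bangle on the plinth is orange, so I flicked the wheel two clicks until the orange chip showed in the window, pushed the lock slide fully home, and handed the job in at about 19 s of the 51 s.

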